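# Set the bench roller stand to its next hole and fit the sprung roller

### The arm

A 7-joint arm with a two-finger parallel gripper is mounted at the origin on the work surface; the furniture and walls round the work are solid. World frame = base frame: x ahead of the robot, y to its left, z up, the work surface at z = 0. Lengths are in m, angles in rad, forces in N, time in s.
With the tool pointing down it reaches from about 0.425 to 0.925 m from the base axis. Payload 6.8 kg.
Tool frame: the origin (TCP) lies midway between the tips of the shut fingers; the grasp point (between the pads) lies 19 mm behind it; z points along the fingers, y is the line along which they close (so a half turn about z gives the same grasp; the last joint's range is limited). The gripper opens to 85 mm and grips with 20 to 120 N. Pads are 22 mm wide; open, the fingers measure 114 mm over their backs; the gripper's body (76 mm by 85 mm) begins 54 mm behind the grasp point. The pads swing forward as they close: fully open they stand 13 mm farther back than shut.
Start: joints at [1.227, 0.477, 0.022, 1.555, -0.011, 1.109, -0.083], TCP at [0.158, -0.656, 0.231] pointing down, gripper open.
Joint ranges: [-2.96, 2.96], [-0.34, 2.1], [-1.41, 1.46], [0.24, 2.44], [-1.37, 4.51], [0.17, 1.92], [-2.96, 2.96]. Speed limits (rad/s): [2.39, 2.39, 3.14, 3.14, 3.14, 3.14, 3.14].

### API

Orientations are given as a rotation vector (axis times angle).
In Python, from bench import status, vision, r gives the robot as it stands. The module is installed in compiled form; this text tells all that it offers.
- The arm moves only by the shell command python3 -m handwheel 'ROWS' [OPENING] [FORCE]. ROWS is JSON, a list of rows, each an object with "dp": the shift along the tool's x, y, z in m, a list of three; "delta_rot": the turn, a rotation vector about the tool's x, y, z in rad, a list of three. In form: [{"dp": [x, y, z], "delta_rot": [rx, ry, rz]}, ...]. A call has 1 to 12 rows; each row is the pose to reach, as a shift and turn from the pose commanded when the call began, along the tool's axes at that moment; what a row does not reach only later rows make up. A row lasts 1/8 s, in which the tool goes at most 62.5 mm and 10.7 degrees, less where a joint would pass 70% of its speed; a pose out of reach is approached as far as the arm can. A call with a gripper value outside its range is refused whole. OPENING is the opening, from 0 (shut) to 1 (fully open), set as the call begins (- or left out, the last holds). The fingers move at their own pace and stop on an object; FORCE is the grip in N (left out, the last holds). Time passes only in rows, so rows that repeat a pose let the fingers close. It gives the time, the measured TCP pose, the force, the opening and the grip force at its end, in the units of the state.
- status.get_obs(): the state, without advancing time (a new reading comes with each control period).
- vision.grab_frame(name): name is "side" or "top" or "wrist"; returns a dict with "img" (480x640x3 uint8, blue, green, red), "fovy" (degrees; the focal length in pixels is half the picture's height over the tangent of half this angle, whatever the lens; pixels are square), "cx", "cy" (the principal point, pixels), "world_from_camera" (4x4, takes a point from camera to world coordinates). Camera axes: x right, y up, looking along -z (the intrinsics and any distortion apply to the point x, -y, -z); pixel columns grow to the right and rows downward; lengths in m; the calibration is good to about 2 mm. A picture is of the moment at which its call begins. There is no depth.
- r.hand_in(): hands the job in; it is judged then, once.
The state is a dict: "clock": time; "joints": joint angles; "qvel": joint speeds; "tau": joint torques, N m; "tcp_pos": TCP position; "orientation": TCP orientation; "contact_force": force on the tool from outside, world axes, zero at the start; "moment": the same for the moment, N m; "grip_width": finger opening in m; "gripper_force": force on a finger pad.
Only numpy, scipy, OpenCV 4.12 (cv2) and the standard library are available. Lean on these libraries where they do the work, as an engineer would, in place of code of your own. Each camera call takes 0.05 s, during which the arm holds its last target. There are 200 camera calls.

### The job

Get the swivelling roller stand ready to carry long stock: pull its sprung index knob up, swing the fork round to the next hole (the middle one of the three) and let the pin drop fully home there. Fit the plain straight roller from the sloping wooden rest between the fork's two uprights: push its sprung end into the recess of one bearing block, bring the other end down in line and let the spring drive it into the opposite recess, so that the roller sits level with both axle ends fully in. Leave the grooved roller lying in the rest.

Things in the scene. Friction and masses are not known exactly. Their poses are not given: they have to be found in the camera images.
- stand: fixed steel base plate of the roller stand, 12 mm thick. Origin: at z = 0 under the fork's vertical pivot; z up. Three index holes, 10 mm wide and deep, 75 mm from the pivot at -135, -90 and -45 degrees from its x axis (at the start the last lies hidden under the fork's cross bar). The plate reaches 70 mm to +-x, 50 mm to +y, 94 mm to -y.
- fork (a joint): swivel angle (rad) of the grey fork about the pivot, anticlockwise from above. 0: pin in the first hole (-135 deg), as at the start; 0.785: middle hole (-90 deg); 1.571: last hole; stops just past both end holes. The line of the recesses then lies (this value - 0.785) from the stand's x axis. With the pin out it turns with about 1 N at the knob.
- index_pin (a joint): lift (m) of the sprung index pin with its knob, vertical: 0 fully down in a hole (8 mm deep, fork locked), 0.008 when on the plate between holes, at most 0.014. The spring pushes it down with 3 N at 0, 6 N at 0.014. 8 mm pin, round tip, on the fork's arm 75 mm from the pivot: held up 10 mm or more, the knob can be carried round the pivot and takes the fork along.
- knob (a point): centre of the black round pull knob on the index pin: 24 mm diameter, 20 mm high, centre 50 mm above the work surface when the pin is down; it cannot turn on its own. Under it an 18 mm wide bushing, then the arm (16 mm wide, top at z = 26 mm) that runs in to the pivot.
- recess_a (a point): centre of the bottom of the blind recess in one aluminium bearing block of the fork, z = 88 mm. Recess 14 mm diameter, 7 mm deep, open towards the other block. x axis: level, from recess a to b. Blocks 34 mm wide, z = 71 to 105 mm, 14 mm thick, inner faces 114 mm apart, 57 mm each side of the pivot; an 8 mm upright behind each; cross bar below with top at z = 26 mm.
- recess_b (a point): the same in the other bearing block; the two recess bottoms are 128 mm apart. Axes as recess_a. The blocks are alike: either may take the sprung end.
- plain_roller: loose straight wooden roller, 0.2 to 0.4 kg: drum 36 mm diameter, 90 mm long, an 18 mm wide, 6 mm long steel hub at each end. Origin: drum's centre; x axis: from sprung to fixed end. Lies in either trough of the rest, tilted 0.50 rad, sprung end low and towards the robot; the middle 60 mm of the drum is clear of wood for fingers, 12 mm free below it.
- plain_roller_fixed_tip (a point): round tip of the fixed 10 mm axle stub, 61 mm from the drum's centre (10 mm out of its hub).
- plain_roller_sprung_tip (a point): round tip of the sprung 10 mm axle plunger, 73 mm from the drum's centre when free (22 mm out of its hub; roller 134 mm long). It slides up to 16 mm into the roller; the spring takes 1.8 N to start and 0.6 N more per mm. Fitted in the fork it stands 67 mm from the drum's centre (6 mm in, 5.4 N).
- grooved_roller: the other loose wooden roller, same size and ends but with a wide V groove (down to 20 mm diameter) round the middle of its drum, in the other trough. Origin and x axis as for the plain roller. To be left alone.
- roller_rest: fixed wooden rest, 140 x 150 mm, with two parallel sloping troughs 45 mm to either side of its middle along its y axis. Origin: at z = 0 under its middle; x points uphill. A roller in it has its drum's centre at z = 82 mm over x = 0; wooden stops stand against the drum's low end.

How it is judged:
At the end, for the whole second after the job is handed in: Fork at the middle hole (within 0.04 rad), index pin down to within 2 mm; plain roller at rest in the fork, its fixed and sprung tips each within 4.5 mm of the bottom of opposite recesses (either way round); grooved roller within 20 mm of where it lay (value of joint fork between 0.745 and 0.825 rad and value of joint index_pin below 0.002 m and ((distance between plain_roller_fixed_tip and recess_a below 0.0045 m and distance between plain_roller_sprung_tip and recess_b below 0.0045 m) or (distance between plain_roller_fixed_tip and recess_b below 0.0045 m and distance between plain_roller_sprung_tip and recess_a below 0.0045 m)) and linear speed of plain_roller below 0.02 m/s and distance of grooved_roller from where it was at the start of the episode below 0.02 m); the robot touches nothing.
It fails at once if the grooved roller is pushed or lifted out of its place in the rest (distance of grooved_roller from where it was at the start of the episode above 0.03 m).
It also fails if it takes over 48 s, if anything falls off the work surface, if the arm or the gripper's body presses on something with over 40 N, if the wrist force passes 120 N, or if a joint passes its speed limit or range.

## Working session

There is one attempt and no reset: what is moved stays moved. The work goes in short steps, Python scripts to look and compute and a shell command to move; the robot and the scene stay as the last step left them, time stands still between calls to the robot, and variables do not carry over. Pictures are saved under pics/ and viewed, at most 10 in all, crops included, and the job is handed in when it is done.

```bash
mkdir -p pics
python3 - <<'E'
from bench import status, vision, r
import cv2,numpy as np
o=status.get_obs(); print({k:np.round(v,3).tolist() for k,v in o.items()})
for n in("side","top"):
    f=vision.grab_frame(n); cv2.imwrite(f"pics/{n}0.png",f["img"]); print(n,{k:(np.round(v,4).tolist() if k!='img' else 0) for k,v in f.items()})
E
```

```text
{'clock': 0.0, 'joints': [1.227, 0.478, 0.022, 1.556, -0.011, 1.109, -0.083], 'qvel': [0.0, -0.0, -0.001, 0.0, 0.0, -0.001, -0.001], 'tau': [0.001, -59.644, 1.608, -28.12, 0.012, 0.009, -0.0], 'tcp_pos': [0.158, -0.656, 0.23], 'orientation': [-3.118, -0.369, 0.001], 'contact_force': [-0.488, 0.138, 0.377], 'moment': [0.022, 0.114, 0.008], 'gripper_force': 0.0, 'grip_width': 0.086}
side {'img': 0, 'fovy': 51.0692, 'cx': 327.6484, 'cy': 239.0611, 'world_from_camera': [[-0.9586, 0.2546, -0.1277, 0.4218], [-0.2848, -0.8514, 0.4405, 0.36], [0.0034, 0.4587, 0.8886, 0.8742], [0.0, 0.0, 0.0, 1.0]]}
top {'img': 0, 'fovy': 54.4835, 'cx': 321.3977, 'cy': 242.0687, 'world_from_camera': [[-0.1178, 0.9706, -0.2097, 0.3942], [-0.993, -0.1143, 0.0288, -0.0162], [0.0039, 0.2117, 0.9773, 0.9145], [0.0, 0.0, 0.0, 1.0]]}
```

View pics/side0.png

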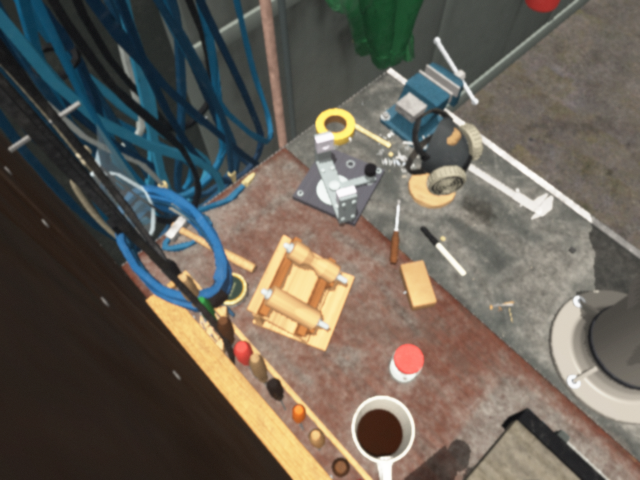

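View pics/top0.png

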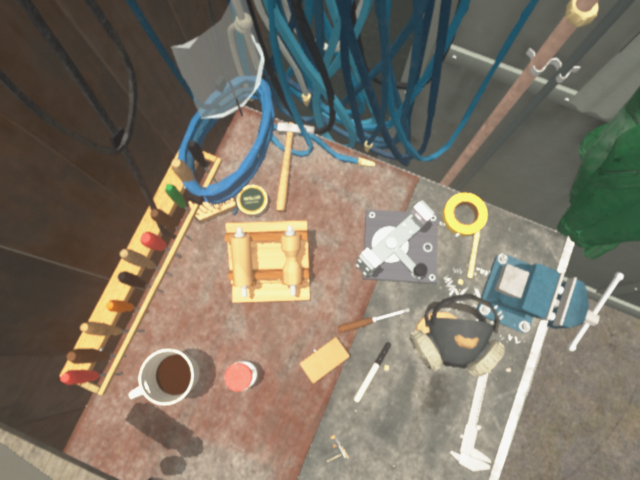

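The side view shows the rest at about (302,290), with the plain roller (295,308) and the grooved one (318,262), and the stand at (338,185) with its knob at (371,170). The top view shows the plain roller at (242,262), the grooved one at (290,262), the fork pivot near (392,242) and the knob at (421,269). I need zooms.

Run:
```python
import cv2,numpy as np
t=cv2.imread("pics/top0.png");s=cv2.imread("pics/side0.png")
a=cv2.resize(t[190:310,215:455][:, :],(800,400),interpolation=cv2.INTER_CUBIC) # 3.333
cv2.imwrite("pics/topz.png",a)
b=cv2.resize(s[120:360,240:400],(400,600),interpolation=cv2.INTER_CUBIC)
b1=cv2.resize(s[120:230,280:390],(400,400),interpolation=cv2.INTER_CUBIC)
b2=cv2.resize(s[230:350,245:365],(400,400),interpolation=cv2.INTER_CUBIC)
cv2.imwrite("pics/sidez.png",np.hstack([b1,b2]))
```

```text
(no output)
```

View pics/topz.png

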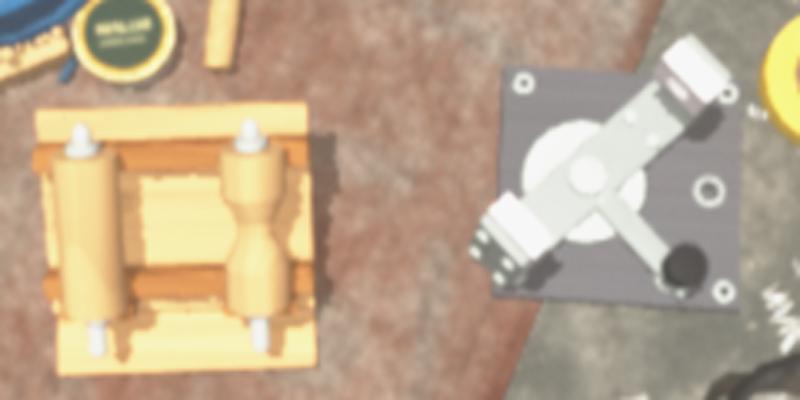

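View pics/sidez.png

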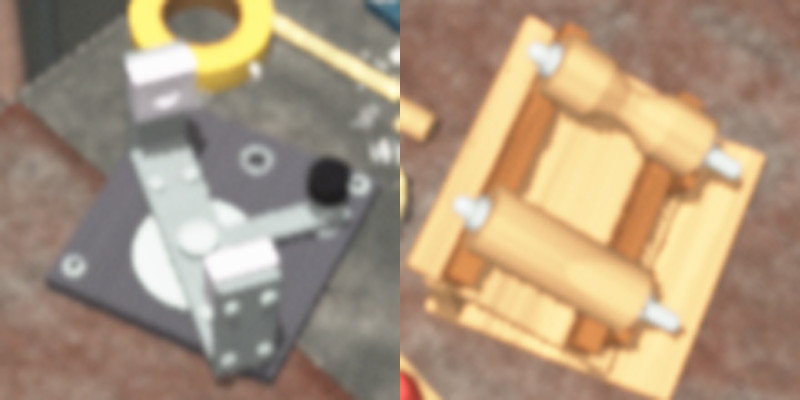

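The top zoom shows the pivot at (588,175), the knob at (685,267), the middle hole ring at (708,190), and the plain roller's tips at (80,125) and (98,355). The side zoom shows the same features: pivot (197,238), knob (328,181), hole (257,158), plain tips at right-panel (60,206) and (280,328). I'll triangulate these.

```bash
cat > h.py <<'E'
import numpy as np,cv2
from scipy.spatial.transform import Rotation as R
from bench import status,vision
def ray(f,u,v):
    F=240/np.tan(np.radians(f["fovy"])/2); T=np.array(f["world_from_camera"])
    d=T[:3,:3]@np.array([(u-f["cx"])/F,-(v-f["cy"])/F,-1]); return T[:3,3],d/np.linalg.norm(d)
def tri(rs):
    A=np.zeros((3,3));b=np.zeros(3)
    for o,d in rs: P=np.eye(3)-np.outer(d,d);A+=P;b+=P@o
    p=np.linalg.solve(A,b);return p,[np.linalg.norm((np.eye(3)-np.outer(d,d))@(p-o)) for o,d in rs]
def onz(f,u,v,z):
    o,d=ray(f,u,v);return o+d*(z-o[2])/d[2]
def pose():
    o=status.get_obs();return np.array(o["tcp_pos"]),R.from_rotvec(o["orientation"])
def togo(p,Rt):
    """dp, delta_rot in tool axes to reach p,Rt"""
    p0,R0=pose();return np.round(R0.inv().apply(np.array(p)-p0),4),np.round((R0.inv()*Rt).as_rotvec(),4)
E
python3 - <<'E'
from h import *
t=vision.grab_frame("top");s=vision.grab_frame("side")
T=lambda u,v:(215+u/3.3333,190+v/3.3333)
S1=lambda u,v:(280+u/3.636,120+v/3.636)
S2=lambda u,v:(245+u/3.3333,230+v/3.3333)
for n,a,b in [("pivot",T(588,175),S1(197,238)),("knob",T(685,266),S1(328,181)),("hole",T(708,190),S1(257,158)),("scr++",T(523,83),S1(74,265)),("scr--",T(723,290),S1(360,185)),
 ("fixed",T(80,125),S2(60,206)),("sprung",T(98,355),S2(280,328)),("gfixed",T(249,125),S2(140,52)),("gspr",T(261,350),S2(340,168)),("blockfar",T(697,62),S1(160,65)),("blocknear",T(514,227),S1(243,256))]:
    p,e=tri([ray(t,*a),ray(s,*b)]);print(n,np.round(p,4),np.round(e,4))
print(onz(t,*T(708,190),.012),onz(s,*S1(257,158),.012))
R0=pose()[1];print(R0.as_matrix().round(3))
E
```

```text
pivot [ 0.5656 -0.1766  0.0325] [0.0011 0.0011]
knob [ 0.5038 -0.2189  0.0537] [0.0009 0.0009]
hole [ 0.5508 -0.2481  0.018 ] [0.0015 0.0015]
scr++ [ 0.6284 -0.1489  0.0186] [0.0013 0.0013]
scr-- [ 0.4905 -0.2469  0.018 ] [0.0022 0.0022]
fixed [0.6078 0.1027 0.1086] [0.0028 0.0028]
sprung [0.4921 0.1126 0.0469] [0.0023 0.0023]
gfixed [0.5967 0.0131 0.1113] [0.0027 0.0027]
gspr [0.4848 0.0218 0.0532] [0.0011 0.0011]
blockfar [ 0.6051 -0.2318  0.1027] [0.0031 0.0031]
blocknear [ 0.5264 -0.1187  0.1176] [0.0009 0.0009]
[ 0.55346166 -0.24982429  0.012     ] [ 0.55016649 -0.25204657  0.012     ]
[[ 0.972  0.234 -0.   ]
 [ 0.234 -0.972  0.001]
 [-0.    -0.001 -1.   ]]
```

Run:
```python
from h import *
def td(yaw_y): # tool down with tool y at world angle
    y=np.array([np.cos(yaw_y),np.sin(yaw_y),0]);z=np.array([0,0,-1.]);return R.from_matrix(np.c_[np.cross(y,z),y,z])
print(togo([.48,-.2,.25],td(np.radians(-55.6))))
```

```text
(array([ 0.42  , -0.3681, -0.0189]), array([-1.100e-03, -1.000e-04, -3.646e-01]))
```

```bash
python3 -m handwheel '[{"dp":[0,0,-0.06],"delta_rot":[0,0,0]},{"dp":[0.03,-0.03,-0.1],"delta_rot":[0,0,-0.04]},{"dp":[0.07,-0.06,-0.11],"delta_rot":[0,0,-0.08]},{"dp":[0.115,-0.1,-0.11],"delta_rot":[0,0,-0.12]},{"dp":[0.16,-0.14,-0.11],"delta_rot":[0,0,-0.16]},{"dp":[0.205,-0.18,-0.11],"delta_rot":[0,0,-0.2]},{"dp":[0.25,-0.22,-0.11],"delta_rot":[0,0,-0.24]},{"dp":[0.295,-0.26,-0.11],"delta_rot":[0,0,-0.28]},{"dp":[0.34,-0.3,-0.1],"delta_rot":[0,0,-0.32]},{"dp":[0.38,-0.335,-0.07],"delta_rot":[0,0,-0.365]},{"dp":[0.42,-0.368,-0.03],"delta_rot":[0,0,-0.365]},{"dp":[0.42,-0.368,-0.02],"delta_rot":[0,0,-0.365]}]' 0.7
python3 - <<'E'
from h import *
f=vision.grab_frame("wrist");cv2.imwrite("pics/w1.png",f["img"]);print(f["fovy"],f["cx"],f["cy"],np.round(f["world_from_camera"],3).tolist(),pose()[0])
E
```

```text
clock: 1.7
tcp_pos: [0.4809, -0.1959, 0.2491]
orientation: [-2.994, -0.939, 0.002]
contact_force: [-0.5, -0.2, 0.9]
grip_width: 0.0597
gripper_force: 0.0
63.24579991040908 322.1100294762804 238.95500535285538 [[0.571, 0.781, 0.254, 0.546], [-0.821, 0.544, 0.173, -0.152], [-0.003, -0.307, 0.952, 0.392], [0.0, 0.0, 0.0, 1.0]] [ 0.47953643 -0.19803563  0.24840293]
```

View pics/w1.png

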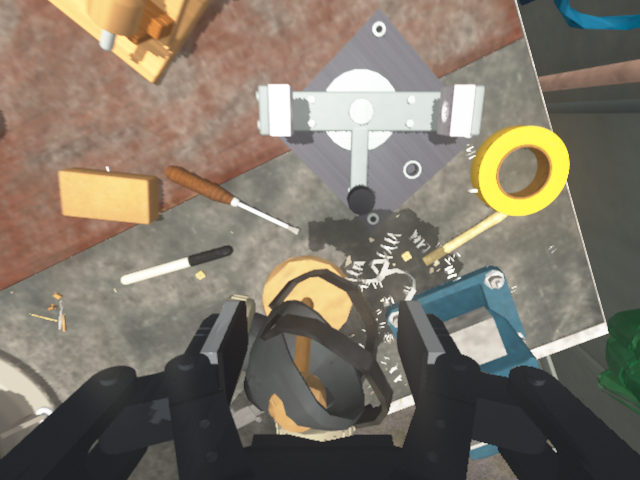

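Wrist view: knob at (361,198), pivot boss (361,110), middle hole (412,169), block tops at (279,110) and (462,110). Earmuffs stand around (310,350).

Run:
```python
from h import *
f=vision.grab_frame("wrist");t=vision.grab_frame("top");s=vision.grab_frame("side")
for n,u,v,z in [("knob",361,197,.060),("pivot",361,110,.03),("hole",412,169,.012),("bn",280,110,.105),("bf",463,110,.105)]:print(n,onz(f,u,v,z).round(4))
g=cv2.cvtColor(f["img"],cv2.COLOR_BGR2GRAY);m=(g[180:220,335:390]<45).astype('uint8')
n,l,st,c=cv2.connectedComponentsWithStats(m);print(st,c+[335,180])
for a,b in [((434,305),(413,140)),((497,305),(470,120)),((465,297),(440,112))]:
    p,e=tri([ray(t,*a),ray(s,*b)]);print("muff",p.round(3),np.round(e,3))
print(onz(t,340,360,.02),onz(t,434,312,.1),onz(f,310,272,.1),onz(f,310,265,.02))
```

```text
knob [ 0.5064 -0.2198  0.06  ]
pivot [ 0.5654 -0.1797  0.03  ]
hole [ 0.5509 -0.2535  0.012 ]
bn [ 0.5292 -0.1279  0.105 ]
bf [ 0.6015 -0.2327  0.105 ]
[[   0    0   55   40 2200]] [[362.  199.5]]
muff [ 0.432 -0.197  0.197] [0.002 0.002]
muff [ 0.384 -0.282  0.197] [0.036 0.036]
muff [ 0.419 -0.227  0.248] [0.015 0.015]
[ 0.35904904 -0.05042161  0.02      ] [ 0.4230361  -0.21935738  0.1       ] [ 0.43814585 -0.21446367  0.1       ] [ 0.4151481  -0.22680552  0.02      ]
```

Run:
```python
from h import *
t=cv2.imread("pics/top0.png");s=cv2.imread("pics/side0.png");w=cv2.imread("pics/w1.png")
z=lambda i,x,y,n:cv2.resize(i[y:y+n,x:x+n],(400,400),interpolation=cv2.INTER_CUBIC)
cv2.imwrite("pics/m.png",np.hstack([z(t,405,255,110),z(s,355,95,110)]))
```

```text
(no output)
```

View pics/m.png

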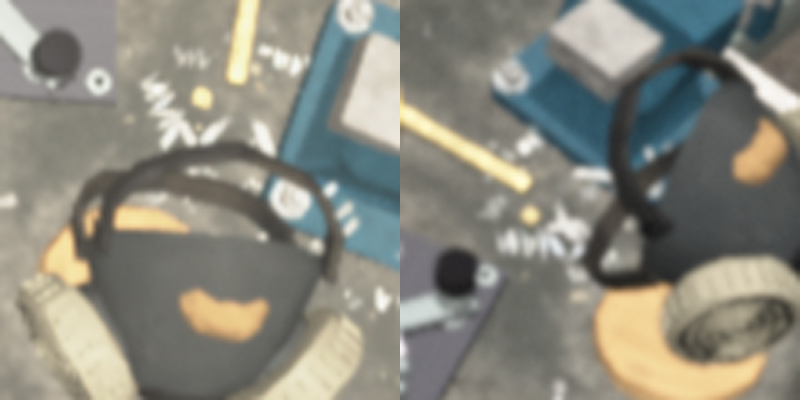

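Run:
```python
from h import *
t=vision.grab_frame("top");s=vision.grab_frame("side");w=vision.grab_frame("wrist")
k=110/400
T=np.array(w["world_from_camera"]);F=240/np.tan(np.radians(w["fovy"])/2)
for a,b in [((80,210),(193,270)),((105,175),(193,270)),((110,190),(215,110)),((150,162),(215,110)),((225,148),(260,60)),((335,225),(330,60))]:
    p,e=tri([ray(t,405+a[0]*k,255+a[1]*k),ray(s,355+b[0]*k,95+b[1]*k)]);c=T[:3,:3].T@(p-T[:3,3]);print("muff",p.round(3),np.round(e,3),w["cx"]-F*c[0]/c[2],w["cy"]+F*c[1]/c[2])
```

```text
muff [ 0.427 -0.207  0.1  ] [0.004 0.004] 290.18642612032795 274.52473229091237
muff [ 0.435 -0.228  0.073] [0.004 0.004] 317.26850672739886 267.48680884064913
muff [ 0.431 -0.186  0.246] [0.007 0.007] 231.11848946969894 370.45315252835417
muff [ 0.437 -0.212  0.217] [0.002 0.002] 290.2773343477438 351.52868375612627
muff [ 0.431 -0.239  0.227] [0.006 0.006] 327.0999527600482 396.3535180504102
muff [ 0.396 -0.298  0.173] [0.005 0.005] 367.619650526251 416.3355138980533
```

```bash
cat >> h.py <<'E'
def td(deg):
    a=np.radians(deg);y=np.array([np.cos(a),np.sin(a),0]);z=np.array([0,0,-1.]);return R.from_matrix(np.c_[np.cross(y,z),y,z])
E
python3 - <<'E'
from h import *
print(togo([.5055,-.2195,.036],td(-55.6)))
E
```

```text
(array([0.011 , 0.0284, 0.2165]), array([ 0.0019, -0.0007, -0.0021]))
```

```bash
python3 -m handwheel '[{"dp":[0.006,0.015,0],"delta_rot":[0,0,0]},{"dp":[0.011,0.028,0.02],"delta_rot":[0,0,0]},{"dp":[0.011,0.028,0.06],"delta_rot":[0,0,0]},{"dp":[0.011,0.028,0.1],"delta_rot":[0,0,0]},{"dp":[0.011,0.028,0.13],"delta_rot":[0,0,0]},{"dp":[0.011,0.028,0.15],"delta_rot":[0,0,0]},{"dp":[0.011,0.028,0.15],"delta_rot":[0,0,0]}]'
python3 - <<'E'
from h import *
print(togo([.5055,-.2195,.036],td(-55.6)));o=status.get_obs();print(o["contact_force"].round(1) if hasattr(o["contact_force"],'round') else o["contact_force"],np.round(o["tau"],1))
f=vision.grab_frame("wrist");cv2.imwrite("pics/w2.png",f["img"])
E
```

```text
clock: 2.92
tcp_pos: [0.5047, -0.2178, 0.1]
orientation: [-3.0, -0.928, 0.003]
contact_force: [0.1, -0.4, 0.6]
grip_width: 0.0599
gripper_force: 0.0
(array([-0.0002,  0.002 ,  0.064 ]), array([-0.002 ,  0.0014, -0.0003]))
[ 0.1 -0.4  0.6] [ -0.2 -49.5  -2.9 -20.7   0.1  -0.2  -0.1]
```

View pics/w2.png

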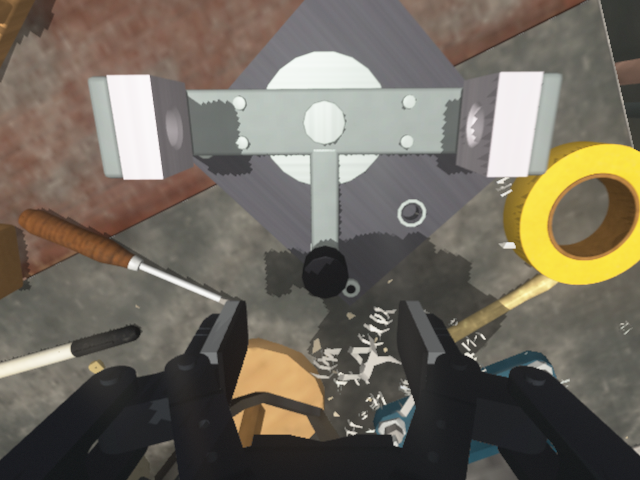

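Wrist view: the knob is at (325,266), centred between the fingers; pivot boss (325,122), hole (412,213), block tops spanning cols 108–160 and 493–543.

Run:
```python
from h import *
f=vision.grab_frame("wrist")
for n,u,v,z in [("knob",325,264,.060),("pivot",325,122,.028),("hole",412,213,.012),("bnI",159,127,.105),("bnO",110,127,.105),("bfI",494,124,.105),("bfO",541,124,.105)]:print(n,onz(f,u,v,z).round(4))
```

```text
knob [ 0.5116 -0.2159  0.06  ]
pivot [ 0.568  -0.1775  0.028 ]
hole [ 0.5538 -0.2519  0.012 ]
bnI [ 0.5355 -0.1301  0.105 ]
bnO [ 0.5261 -0.1163  0.105 ]
bfI [ 0.601  -0.2242  0.105 ]
bfO [ 0.6101 -0.2375  0.105 ]
```

```bash
python3 -m handwheel '[{"dp":[0,0.001,0.03],"delta_rot":[0,0,0]},{"dp":[0,0.001,0.05],"delta_rot":[0,0,0]},{"dp":[0,0.001,0.062],"delta_rot":[0,0,0]},{"dp":[0,0.001,0.062],"delta_rot":[0,0,0]}]'
```

```text
clock: 3.52
tcp_pos: [0.5058, -0.2182, 0.0395]
orientation: [3.001, 0.929, 0.0]
contact_force: [-0.5, -0.2, -0.0]
grip_width: 0.0599
gripper_force: 0.0
```

```bash
python3 -m handwheel '[{"dp":[0,0,0],"delta_rot":[0,0,0]},{"dp":[0,0,0],"delta_rot":[0,0,0]},{"dp":[0,0,0],"delta_rot":[0,0,0]},{"dp":[0,0,0],"delta_rot":[0,0,0]},{"dp":[0,0,0],"delta_rot":[0,0,0]}]' 0.0 50
```

```text
clock: 4.15
tcp_pos: [0.5063, -0.2184, 0.0404]
orientation: [3.0, 0.929, 0.002]
contact_force: [-1.2, 0.9, 5.6]
grip_width: 0.0223
gripper_force: 48.8
```

```bash
python3 -m handwheel '[{"dp":[0,0,0],"delta_rot":[0,0,0]},{"dp":[0,0,0],"delta_rot":[0,0,0]},{"dp":[0.001,0.001,0.007],"delta_rot":[0,0,0]},{"dp":[0.001,0.001,0.007],"delta_rot":[0,0,0]}]' 0.5; python3 -m handwheel '[{"dp":[0,0,0],"delta_rot":[0,0,0]},{"dp":[0,0,0],"delta_rot":[0,0,0]},{"dp":[0,0,0],"delta_rot":[0,0,0]},{"dp":[0,0,0],"delta_rot":[0,0,0]}]' 0.0 60
```

```text
clock: 4.65
tcp_pos: [0.5066, -0.2182, 0.0315]
orientation: [-3.0, -0.93, 0.002]
contact_force: [0.3, 0.2, 0.3]
grip_width: 0.0428
gripper_force: 0.0
clock: 5.15
tcp_pos: [0.5069, -0.2183, 0.0324]
orientation: [3.001, 0.93, -0.0]
contact_force: [-1.3, -0.4, 1.2]
grip_width: 0.0221
gripper_force: 58.7
```

```bash
python3 -m handwheel '[{"dp":[0,0,-0.006],"delta_rot":[0,0,0]},{"dp":[0,0,-0.0125],"delta_rot":[0,0,0]},{"dp":[0,0,-0.0125],"delta_rot":[0,0,0]},{"dp":[0,0,-0.0125],"delta_rot":[0,0,0]}]'
python3 - <<'E'
from h import *
# arc rows from the current pose
p0,R0=pose();c=np.array([.5675,-.1775]);v=p0[:2]-c;print(np.linalg.norm(v),np.degrees(np.arctan2(v[1],v[0])))
for k in range(1,12):
    a=np.radians(45)*k/10; q=R.from_euler('z',a)
    v3=np.r_[v*.075/np.linalg.norm(v),0];d=q.apply(v3)-v3;print(k,R0.inv().apply(d).round(4),(R0.inv()*q*R0).as_rotvec().round(3))
E
```

```text
clock: 5.65
tcp_pos: [0.5068, -0.2182, 0.0446]
orientation: [-3.001, -0.93, 0.0]
contact_force: [0.8, 0.5, -5.4]
grip_width: 0.0221
gripper_force: 58.9
0.07308608689201533 -146.13381521802737
1 [ 0.0002  0.0059 -0.    ] [-0.    -0.    -0.079]
2 [ 0.0008  0.0117 -0.    ] [-0.    -0.    -0.157]
3 [ 0.0019  0.0175 -0.    ] [-0.    -0.    -0.236]
4 [ 0.0034  0.0232 -0.    ] [-0.    -0.    -0.314]
5 [ 0.0054  0.0288 -0.    ] [-0.    -0.    -0.393]
6 [ 0.0078  0.0341 -0.    ] [-0.    -0.    -0.471]
7 [ 0.0107  0.0393 -0.    ] [-0.   -0.   -0.55]
8 [ 0.0139  0.0442 -0.    ] [-0.    -0.    -0.628]
9 [ 0.0175  0.0489 -0.    ] [-0.    -0.    -0.707]
10 [ 0.0214  0.0532 -0.    ] [-0.    -0.    -0.785]
11 [ 0.0257  0.0573 -0.    ] [-0.    -0.    -0.864]
```

```bash
python3 -m handwheel '[{"dp":[0.0002,0.0059,0],"delta_rot":[0,0,-0.079]},{"dp":[0.0008,0.0117,0],"delta_rot":[0,0,-0.157]},{"dp":[0.0019,0.0175,0],"delta_rot":[0,0,-0.236]},{"dp":[0.0034,0.0232,0],"delta_rot":[0,0,-0.314]},{"dp":[0.0054,0.0288,0],"delta_rot":[0,0,-0.393]},{"dp":[0.0078,0.0341,0],"delta_rot":[0,0,-0.471]},{"dp":[0.0107,0.0393,0],"delta_rot":[0,0,-0.55]},{"dp":[0.0139,0.0442,0],"delta_rot":[0,0,-0.628]},{"dp":[0.0175,0.0489,0],"delta_rot":[0,0,-0.707]},{"dp":[0.0214,0.0532,0],"delta_rot":[0,0,-0.785]},{"dp":[0.0214,0.0532,0],"delta_rot":[0,0,-0.785]},{"dp":[0.0214,0.0532,0],"delta_rot":[0,0,-0.785]}]'
python3 - <<'E'
from h import *
f=vision.grab_frame("wrist");cv2.imwrite("pics/w3.png",f["img"]);o=status.get_obs();print(o["tcp_pos"],o["contact_force"])
p0,R0=pose();v=p0[:2]-np.array([.5675,-.1775]);print(np.linalg.norm(v),np.degrees(np.arctan2(v[1],v[0])),R0.as_matrix().round(3))
E
```

```text
clock: 7.15
tcp_pos: [0.554, -0.2482, 0.044]
orientation: [-2.414, -2.006, -0.0]
contact_force: [-0.1, 5.7, -6.6]
grip_width: 0.0224
gripper_force: 59.1
[ 0.55398048 -0.24816489  0.044048  ] [-0.29523202  5.80740364 -5.709201  ]
0.07194654015736601 -100.8308772365545 [[ 0.183  0.983 -0.002]
 [ 0.983 -0.183  0.002]
 [ 0.002 -0.002 -1.   ]]
```

View pics/w3.png

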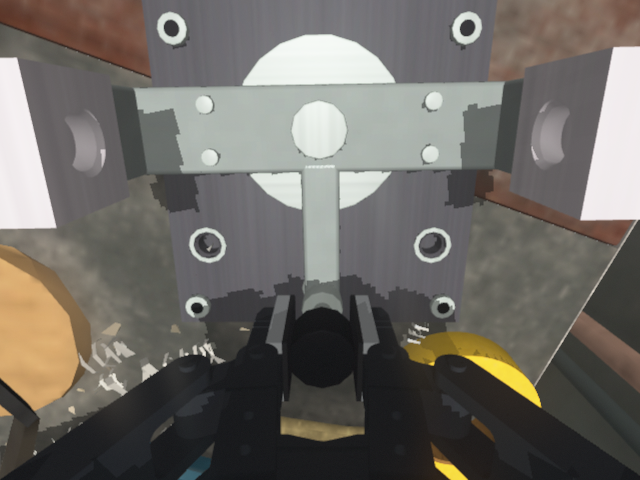

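The fork sits symmetrically on the plate: pivot col 320, end holes (208,244) and (432,244), screws (197,307) and (443,307). The pin is over the middle hole, so I'll lower it and release.

```bash
python3 - <<'E'
from h import *
f=vision.grab_frame("wrist");P={}
for n,u,v,z in [("pivot",320,130,.030),("h1",208,244,.012),("h3",432,244,.012),("s1",172,28,.012),("s2",467,27,.012),("s3",197,307,.012),("s4",443,307,.012)]:P[n]=onz(f,u,v,z);print(n,P[n].round(4))
for a,b in(("h1","h3"),("s1","s2"),("s3","s4")):
    d=(P[b]-P[a]);print(np.hypot(*d[:2]),np.degrees(np.arctan2(d[1],d[0])))
x=P["h3"]-P["h1"];x/=np.linalg.norm(x);y=np.array([-x[1],x[0],0]);print("pivot from holes",(P["h1"]+P["h3"])/2+y*.075*np.sin(np.pi/4))
E
python3 -m handwheel '[{"dp":[0,0,0.006],"delta_rot":[0,0,0]},{"dp":[0,0,0.0125],"delta_rot":[0,0,0]},{"dp":[0,0,0.0125],"delta_rot":[0,0,0]},{"dp":[0,0,0.0125],"delta_rot":[0,0,0]}]'
```

```text
pivot [ 0.5668 -0.177   0.03  ]
h1 [ 0.5048 -0.219   0.012 ]
h3 [ 0.609  -0.2384  0.012 ]
s1 [ 0.5155 -0.1279  0.012 ]
s2 [ 0.6319 -0.1494  0.012 ]
s3 [ 0.4904 -0.25    0.012 ]
s4 [ 0.6111 -0.2725  0.012 ]
0.10597304395528241 -10.572403438896025
0.11841465028028164 -10.461906483931022
0.12276165047988677 -10.549520895872538
pivot from holes [ 0.56661234 -0.17656036  0.012     ]
clock: 7.75
tcp_pos: [0.5541, -0.2482, 0.0324]
orientation: [-2.415, -2.006, 0.0]
contact_force: [-2.7, 5.8, -0.5]
grip_width: 0.0224
gripper_force: 59.8
```

```bash
python3 -m handwheel '[{"dp":[0,0,0],"delta_rot":[0,0,0]},{"dp":[0,0,0],"delta_rot":[0,0,0]},{"dp":[0,0,-0.05],"delta_rot":[0,0,0]},{"dp":[0,0,-0.11],"delta_rot":[0,0,0]},{"dp":[0,0,-0.17],"delta_rot":[0,0,0]},{"dp":[0,0,-0.18],"delta_rot":[0,0,0]}]' 0.55
python3 - <<'E'
from h import *
def tilt(yawdeg,t): # roller axis yaw, tilt; tool x along roller axis
    a=np.radians(yawdeg);x=np.array([np.cos(a)*np.cos(t),np.sin(a)*np.cos(t),np.sin(t)]);y=np.array([np.sin(a),-np.cos(a),0]);return R.from_matrix(np.c_[x,y,np.cross(x,y)])
Rt=tilt(-5,.5);C=np.array([.555,.107,.082]);print(Rt.as_matrix().round(2))
print(togo(C-Rt.as_matrix()[:,2]*.11,Rt),status.get_obs()["joints"],pose()[0])
E
```

```text
clock: 8.5
tcp_pos: [0.5575, -0.2515, 0.2178]
orientation: [2.412, 2.0, 0.006]
contact_force: [-0.5, -1.1, 0.1]
grip_width: 0.0469
gripper_force: 0.0
[[ 0.87 -0.09  0.48]
 [-0.08 -1.   -0.04]
 [ 0.48  0.   -0.88]]
(array([ 0.3467, -0.1217,  0.0373]), array([-0.3581,  0.401 ,  1.4405])) [ 0.75298242  0.44101837 -0.57322892  1.70459362  0.27021164  1.06569659
 -0.09282144] [ 0.55751295 -0.25146983  0.21781917]
```

```bash
python3 -m handwheel '[{"dp":[0.03,-0.012,0.0],"delta_rot":[-0.036,0.04,0.144]},{"dp":[0.07,-0.024,0.0],"delta_rot":[-0.072,0.08,0.288]},{"dp":[0.105,-0.036,0.0],"delta_rot":[-0.107,0.12,0.432]},{"dp":[0.14,-0.049,0.0],"delta_rot":[-0.143,0.16,0.576]},{"dp":[0.175,-0.061,0.0],"delta_rot":[-0.179,0.2,0.72]},{"dp":[0.21,-0.073,0.0],"delta_rot":[-0.215,0.24,0.864]},{"dp":[0.245,-0.085,0.01],"delta_rot":[-0.251,0.281,1.008]},{"dp":[0.28,-0.097,0.02],"delta_rot":[-0.286,0.321,1.152]},{"dp":[0.315,-0.11,0.03],"delta_rot":[-0.322,0.361,1.296]},{"dp":[0.347,-0.122,0.037],"delta_rot":[-0.358,0.401,1.44]},{"dp":[0.347,-0.122,0.037],"delta_rot":[-0.358,0.401,1.44]},{"dp":[0.347,-0.122,0.037],"delta_rot":[-0.358,0.401,1.44]}]' 0.75
python3 - <<'E'
from h import *
f=vision.grab_frame("wrist");cv2.imwrite("pics/w4.png",f["img"]);o=status.get_obs();print(o["tcp_pos"],o["joints"].round(2),pose()[1].as_matrix().round(3).tolist())
E
```

```text
clock: 10.0
tcp_pos: [0.4995, 0.1045, 0.1756]
orientation: [3.029, -0.067, 0.728]
contact_force: [0.3, 0.1, 0.4]
grip_width: 0.0641
gripper_force: 0.0
[0.49855539 0.10725394 0.17516885] [-0.1   0.13 -0.41  2.31  0.81  0.43 -2.82] [[0.889, -0.051, 0.455], [-0.041, -0.999, -0.033], [0.456, 0.01, -0.89]]
```

View pics/w4.png

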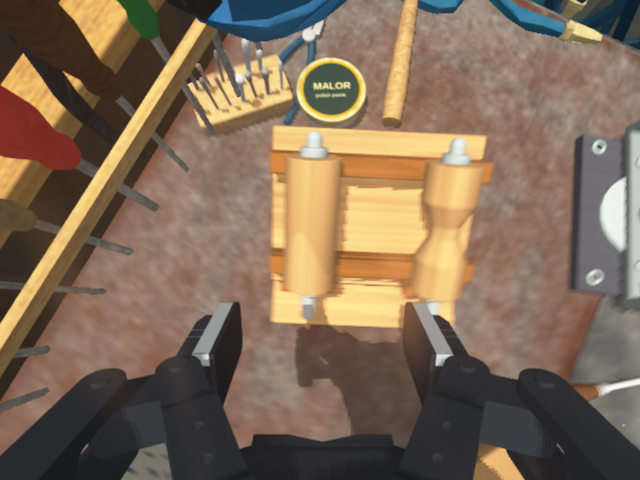

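Wrist view: plain roller with fixed tip (315,134) and sprung tip (309,317), drum cols 287–340; grooved roller at right, (445,230).

```bash
cat >> h.py <<'E'
def tilt(yawdeg,t):
    a=np.radians(yawdeg);x=np.array([np.cos(a)*np.cos(t),np.sin(a)*np.cos(t),np.sin(t)]);y=np.array([np.sin(a),-np.cos(a),0]);return R.from_matrix(np.c_[x,y,np.cross(x,y)])
E
python3 - <<'E'
from h import *
f=vision.grab_frame("wrist");s=np.sin(.5)
a=onz(f,315,134,.082+.061*s);b=onz(f,309,317,.082-.073*s)
print(a,b,np.linalg.norm(a-b),np.degrees(np.arctan2((a-b)[1],(a-b)[0])),a+(b-a)*61/134)
h=onz(f,314,155,.082+.045*s);l=onz(f,310,292,.082-.045*s);print(h,l)
C=a+(b-a)*61/134
for C in(C,np.array([.555,.107,.082]),):
  Rt=tilt(-5,.475);Z=Rt.as_matrix()[:,2];print(togo(C-Z*.03,Rt),togo(C+Z*.019,Rt))
E
```

```text
[0.6063916  0.10512467 0.11124496] [0.49381996 0.11554286 0.04700194] 0.13003106623400074 -5.287500327194444 [0.5551463  0.10986728 0.082     ]
[0.5958566  0.10633196 0.10357415] [0.51153754 0.11370534 0.06042585]
(array([ 0.0078, -0.0078,  0.0786]), array([-0.0066,  0.0038,  0.0474])) (array([ 0.008 , -0.0075,  0.1276]), array([-0.0066,  0.0038,  0.0474]))
(array([ 0.0078, -0.005 ,  0.0786]), array([-0.0066,  0.0038,  0.0474])) (array([ 0.0079, -0.0046,  0.1276]), array([-0.0066,  0.0038,  0.0474]))
```

```bash
python3 -m handwheel '[{"dp":[0.004,-0.003,0.02],"delta_rot":[-0.004,0.002,0.024]},{"dp":[0.008,-0.006,0.05],"delta_rot":[-0.007,0.004,0.047]},{"dp":[0.008,-0.006,0.075],"delta_rot":[-0.007,0.004,0.047]},{"dp":[0.008,-0.006,0.078],"delta_rot":[-0.007,0.004,0.047]},{"dp":[0.008,-0.006,0.078],"delta_rot":[-0.007,0.004,0.047]}]'
python3 - <<'E'
from h import *
C=np.array([.555,.1085,.082]);Rt=tilt(-5.2,.475);Z=Rt.as_matrix()[:,2];print(togo(C+Z*.019,Rt),status.get_obs()["joints"].round(2),status.get_obs()["contact_force"])
f=vision.grab_frame("wrist");cv2.imwrite("pics/w5.png",f["img"])
E
```

```text
clock: 10.72
tcp_pos: [0.5425, 0.1066, 0.1095]
orientation: [3.026, -0.131, 0.733]
contact_force: [-0.7, -0.3, 0.3]
grip_width: 0.0643
gripper_force: 0.0
(array([-0.0017, -0.0032,  0.049 ]), array([ 0.003 , -0.0005,  0.0052])) [-0.71  0.31  0.3   2.31  0.89  0.19 -2.95] [-0.67539028 -0.29917881  0.3332305 ]
```

View pics/w5.png

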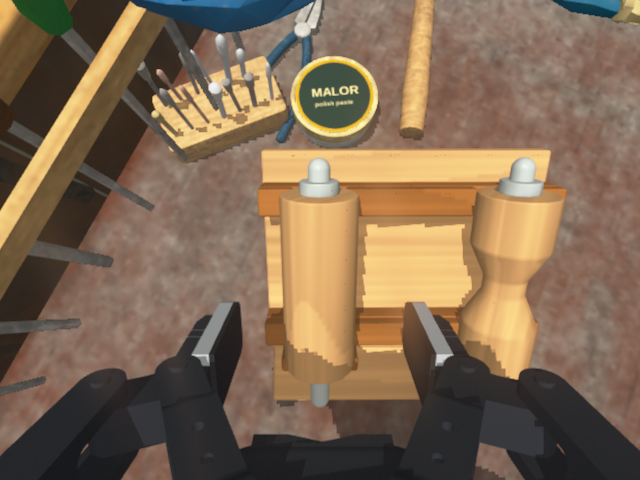

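The fingers straddle the plain roller (drum cols 281–358, fingers at 238 and 407), but j7 and j6 are at their limits. I'll back off and flip the tool half a turn for the same grasp.

```bash
python3 -m handwheel '[{"dp":[0,0,-0.03],"delta_rot":[0,0,0]},{"dp":[0,0,-0.06],"delta_rot":[0,0,-0.14]},{"dp":[0,0,-0.06],"delta_rot":[0,0,-0.3]},{"dp":[0,0,-0.06],"delta_rot":[0,0,-0.46]},{"dp":[0,0,-0.06],"delta_rot":[0,0,-0.62]},{"dp":[0,0,-0.06],"delta_rot":[0,0,-0.78]},{"dp":[0,0,-0.06],"delta_rot":[0,0,-0.94]},{"dp":[0,0,-0.06],"delta_rot":[0,0,-1.1]},{"dp":[0,0,-0.06],"delta_rot":[0,0,-1.26]},{"dp":[0,0,-0.06],"delta_rot":[0,0,-1.42]},{"dp":[0,0,-0.06],"delta_rot":[0,0,-1.58]},{"dp":[0,0,-0.06],"delta_rot":[0,0,-1.58]}]'; python3 -c "
from h import *
print(status.get_obs()['joints'].round(2),togo(pose()[0],tilt(-5.2,.48)*R.from_euler('z',np.pi)))"
```

```text
clock: 12.28
tcp_pos: [0.5151, 0.1086, 0.1644]
orientation: [2.025, 1.864, 0.448]
contact_force: [-0.8, 0.5, -0.3]
grip_width: 0.0642
gripper_force: 0.0
[-0.41  0.16 -0.08  2.3   0.79  0.38 -1.27] (array([0., 0., 0.]), array([-0.003 , -0.0017, -1.5625]))
```

```bash
python3 -m handwheel '[{"dp":[0,0,0],"delta_rot":[0,0,-0.15]},{"dp":[0,0,0],"delta_rot":[0,0,-0.31]},{"dp":[0,0,0],"delta_rot":[0,0,-0.47]},{"dp":[0,0,0],"delta_rot":[0,0,-0.63]},{"dp":[0,0,0],"delta_rot":[0,0,-0.79]},{"dp":[0,0,0],"delta_rot":[0,0,-0.95]},{"dp":[0,0,0],"delta_rot":[0,0,-1.11]},{"dp":[0,0,0],"delta_rot":[0,0,-1.27]},{"dp":[0,0,0],"delta_rot":[0,0,-1.42]},{"dp":[0,0,0],"delta_rot":[0,0,-1.56]},{"dp":[0,0,0],"delta_rot":[0,0,-1.56]}]'; python3 -c "
from h import *
C=np.array([.555,.1085,.082]);Rt=tilt(-5.2,.48)*R.from_euler('z',np.pi);Z=Rt.as_matrix()[:,2]
print(status.get_obs()['joints'].round(2),togo(C+Z*.018,Rt))"
```

```text
clock: 13.65
tcp_pos: [0.5151, 0.109, 0.164]
orientation: [0.127, 2.662, -0.029]
contact_force: [-0.4, -0.2, -0.1]
grip_width: 0.0637
gripper_force: 0.0
[-0.23  0.17 -0.28  2.29  0.85  0.41  0.23] (array([0.0022, 0.0032, 0.1091]), array([-0.0009, -0.0033, -0.0047]))
```

```bash
python3 -m handwheel '[{"dp":[0.002,0.002,0.04],"delta_rot":[0,0,0]},{"dp":[0.002,0.002,0.08],"delta_rot":[0,0,0]},{"dp":[0.002,0.002,0.1],"delta_rot":[0,0,0]},{"dp":[0.002,0.002,0.109],"delta_rot":[0,0,0]},{"dp":[0.002,0.002,0.109],"delta_rot":[0,0,0]}]'; python3 -m handwheel '[{"dp":[0,0,0],"delta_rot":[0,0,0]},{"dp":[0,0,0],"delta_rot":[0,0,0]},{"dp":[0,0,0],"delta_rot":[0,0,0]},{"dp":[0,0,0],"delta_rot":[0,0,0]},{"dp":[0,0,0],"delta_rot":[0,0,0]}]' 0 70; python3 -c "
from h import *
print(status.get_obs()['joints'].round(2),pose()[1].as_matrix().round(3))"
```

```text
clock: 14.28
tcp_pos: [0.5632, 0.1068, 0.0652]
orientation: [0.127, 2.664, -0.03]
contact_force: [0.3, -0.4, 0.2]
grip_width: 0.0644
gripper_force: 0.0
clock: 14.9
tcp_pos: [0.5632, 0.1061, 0.0664]
orientation: [0.124, 2.662, -0.032]
contact_force: [-3.6, -2.8, 6.5]
grip_width: 0.034
gripper_force: 69.1
[-0.35  0.42 -0.09  2.27  1.45  0.27 -0.34] [[-0.884  0.093  0.457]
 [ 0.082  0.996 -0.044]
 [-0.459 -0.001 -0.888]]
```

```bash
python3 -m handwheel '[{"dp":[0,0,-0.02],"delta_rot":[0,0,0]},{"dp":[0,0,-0.05],"delta_rot":[0,0,0]},{"dp":[0,0,-0.09],"delta_rot":[0,0,0]},{"dp":[0,0,-0.12],"delta_rot":[0,0,0]},{"dp":[0,0,-0.12],"delta_rot":[0,0,0]},{"dp":[0,0,-0.12],"delta_rot":[0,0,0]}]'
python3 - <<'E'
from h import *
f=vision.grab_frame("wrist");cv2.imwrite("pics/w6.png",f["img"])
p,R0=pose();T=np.array(f["world_from_camera"]);print(p,status.get_obs()['joints'].round(2),status.get_obs()['contact_force'])
F=240/np.tan(np.radians(f["fovy"])/2)
for x in(.045,.051,.073,-.045,-.061):
    c=T[:3,:3].T@(p+R0.apply([x,0,-.019])-T[:3,3]);print(x,f["cx"]-F*c[0]/c[2],f["cy"]+F*c[1]/c[2])
E
```

```text
clock: 15.65
tcp_pos: [0.5082, 0.1118, 0.1716]
orientation: [0.122, 2.664, -0.031]
contact_force: [-0.2, -0.3, -2.6]
grip_width: 0.0341
gripper_force: 71.3
[0.50815686 0.11170287 0.17121465] [-0.26  0.15 -0.26  2.3   0.8   0.42  0.27] [-0.68328568  0.08099336 -3.05811252]
0.045 322.51525904111963 218.75415876547888
0.051 322.50812970770363 200.80196715969566
0.073 322.480104164136 130.2315647637908
-0.045 322.60192489090315 436.9852121060696
-0.061 322.61420569672714 467.90919424599684
```

View pics/w6.png

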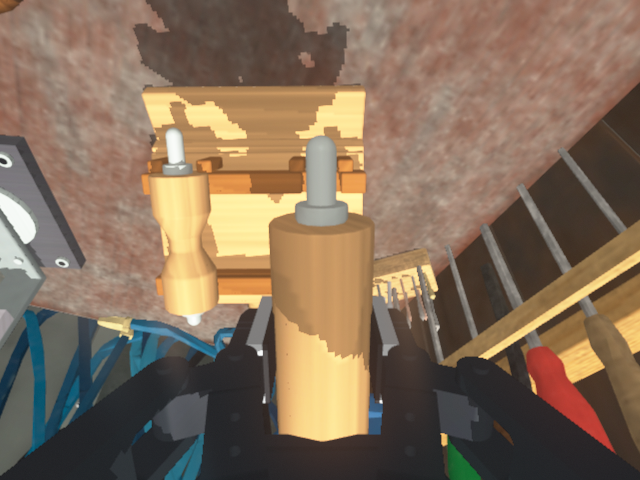

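Held: the wrist view shows the sprung tip at (321,136) and the drum centred at col 321, so the roller is about 1.7 mm off along the tool's x. That picture put me at 11 views, over the limit of 10, so I'll look at no more and work from numbers only.

```bash
cat >> h.py <<'E'
PIV=np.array([.5667,-.1768,.088]);YAW=-10.53;U=np.array([np.cos(np.radians(YAW)),np.sin(np.radians(YAW)),0])
TIP=np.array([.0713,0,-.0165]);BOT=PIV-.064*U
def fk(out,th,up=0,comp=0): # TCP pose with sprung tip 'out' m from near bottom along U
    Rt=tilt(YAW,th)*R.from_euler('z',np.pi)
    return BOT+U*out+np.array([0,0,up])-Rt.apply(TIP-np.array([comp,0,0])),Rt
E
python3 -c "
from h import *
a=fk(.022,.45,.08);print(a[0],togo(*a))"
```

```text
[ 0.59558405 -0.18216899  0.18415567] (array([-0.1072, -0.2846,  0.0409]), array([0.04  , 0.0248, 0.0827]))
```

```bash
python3 -m handwheel '[{"dp":[-0.01,-0.03,0],"delta_rot":[0.004,0.002,0.008]},{"dp":[-0.025,-0.07,0],"delta_rot":[0.01,0.006,0.02]},{"dp":[-0.04,-0.11,0.005],"delta_rot":[0.016,0.01,0.032]},{"dp":[-0.055,-0.15,0.01],"delta_rot":[0.022,0.014,0.045]},{"dp":[-0.072,-0.19,0.02],"delta_rot":[0.028,0.017,0.057]},{"dp":[-0.088,-0.23,0.03],"delta_rot":[0.034,0.021,0.07]},{"dp":[-0.1,-0.265,0.037],"delta_rot":[0.04,0.025,0.083]},{"dp":[-0.107,-0.284,0.041],"delta_rot":[0.04,0.025,0.083]},{"dp":[-0.107,-0.284,0.041],"delta_rot":[0.04,0.025,0.083]},{"dp":[-0.107,-0.284,0.041],"delta_rot":[0.04,0.025,0.083]}]'
python3 - <<'E'
from h import *
print(togo(*fk(.022,.45,0)),status.get_obs()['joints'].round(2),status.get_obs()['contact_force'].round(1))
# measure sprung plunger axis/tip in the wrist picture by grey mask and the fork blocks
f=vision.grab_frame("wrist");cv2.imwrite("pics/w7.png",f["img"])
p,R0=pose();T=np.array(f["world_from_camera"]);F=240/np.tan(np.radians(f["fovy"])/2)
def pix(P):
    c=T[:3,:3].T@(P-T[:3,3]);return np.round([f["cx"]-F*c[0]/c[2],f["cy"]+F*c[1]/c[2]],1)
for n,q in [("tip",p+R0.apply(TIP)),("hole mid",PIV+75e-3*np.array([U[1],-U[0],0])*1-[0,0,.076])]:print(n,pix(q))
V=np.array([-U[1],U[0],0])
for a in(-.057,-.079):
  for b in(-.017,.017): print("block",a,b,pix(PIV+[0,0,.017]+a*U+b*V))
E
```

```text
clock: 16.95
tcp_pos: [0.5953, -0.1801, 0.1836]
orientation: [0.246, 2.683, -0.054]
contact_force: [-0.0, 1.1, -2.2]
grip_width: 0.0339
gripper_force: 71.1
(array([ 0.0338, -0.0021,  0.0719]), array([ 0.0016, -0.0015,  0.0003])) [ 0.42  0.28 -0.26  2.07  0.2   0.36  1.41] [-0.   1.1 -2.2]
tip [323.9 137.2]
hole mid [208.6  79.2]
block -0.057 -0.017 [275.5  27.2]
block -0.057 0.017 [359.7  27.2]
block -0.079 -0.017 [270.6 -39. ]
block -0.079 0.017 [363.7 -39. ]
```

Run:
```python
from h import *
g=cv2.cvtColor(cv2.imread("pics/w7.png"),cv2.COLOR_BGR2GRAY)
print("row10",g[8:13,230:400:5].mean(0).astype(int))
print("col 300",g[0:130:5,285:290].mean(1).astype(int)); print("col 350",g[0:130:5,348:353].mean(1).astype(int))
print("tip col322",g[110:170:3,321:325].mean(1).astype(int));print("row150",g[149:152,290:355:2].mean(0).astype(int))
```

```text
row10 [ 77  77  79  80  82  84  86  88  90 182 183 184 225 254 254 254 254 254
 254 254 254 254 254 254 254 254 148 147 146 143 141 140 139 138]
col 300 [236 218 188 188 190 189 108 171 170 170 169 169 168 168 168 137 128 129
 128 126 161 160 160 159 114  78]
col 350 [255 254 254 255 255 255 156 250 252 251 251 250 246 250 250 250 250 249
 249 249 249 248 248 248 231 130]
tip col322 [128 128 128 129 222 222 223 223 217 161 173 178 185 184 179 179 179 180
 179 179]
row150 [ 79  78 117 102 138 213 221 247 159 156 165 171 174 177 179 184 183 180
 177 174 166 158 150 209 241 223 207 128 130 130 130 130 131]
```

```bash
sed -i 's/TIP=np.array(\[.0713,0,/TIP=np.array([.0713,-.0007,/' h.py; python3 -m handwheel '[{"dp":[0.01,-0.0015,0.021],"delta_rot":[0,0,0]},{"dp":[0.02,-0.0015,0.043],"delta_rot":[0,0,0]},{"dp":[0.028,-0.0015,0.06],"delta_rot":[0,0,0]},{"dp":[0.034,-0.0015,0.072],"delta_rot":[0,0,0]},{"dp":[0.034,-0.0015,0.072],"delta_rot":[0,0,0]},{"dp":[0.034,-0.0015,0.072],"delta_rot":[0,0,0]}]'
python3 - <<'E'
from h import *
print(togo(*fk(.022,.45,0)),togo(*fk(.008,.45,0)),status.get_obs()['contact_force'].round(1))
f=vision.grab_frame("wrist");cv2.imwrite("pics/w8.png",f["img"])
p,R0=pose();T=np.array(f["world_from_camera"]);F=240/np.tan(np.radians(f["fovy"])/2)
def pix(P):
    c=T[:3,:3].T@(P-T[:3,3]);return np.round([f["cx"]-F*c[0]/c[2],f["cy"]+F*c[1]/c[2]],1)
V=np.array([-U[1],U[0],0])
print("tip",pix(p+R0.apply(TIP)),"mouth",pix(PIV-.057*U),"mouth L/R",pix(PIV-.057*U-.007*V),pix(PIV-.057*U+.007*V))
for b in(-.017,.017): print("block",b,pix(PIV+[0,0,.017]-.057*U+b*V),pix(PIV-[0,0,.017]-.057*U+b*V))
g=cv2.cvtColor(f["img"],cv2.COLOR_BGR2GRAY)
for c in (280,300,322,345): print(c,g[0:180:4,c-1:c+2].mean(1).astype(int))
for r in (20,60,80,100,150):print(r,g[r-1:r+2,220:420:4].mean(0).astype(int))
E
```

```text
clock: 17.75
tcp_pos: [0.5971, -0.1823, 0.1062]
orientation: [0.246, 2.679, -0.055]
contact_force: [-0.5, -0.4, -3.7]
grip_width: 0.0338
gripper_force: 71.1
(array([0.0022, 0.0006, 0.0012]), array([0.0012, 0.0023, 0.0003])) (array([ 0.0148,  0.0006, -0.0049]), array([0.0012, 0.0023, 0.0003])) [-0.5 -0.4 -3.7]
tip [319.9 137. ] mouth [322.5  81. ] mouth L/R [298.1  81. ] [346.9  81. ]
block -0.017 [256.1 107.5] [269.1  59.7]
block 0.017 [389.  107.5] [375.8  59.7]
280 [125 124 131 139 134 131 130 128 128 125 115 119 176 179 178 180 180 183
 182 179 177 179 180 183 185 183 183 167 167 166 167 152 128 141 127 127
 129 127 126 120 158 158 156 156 156]
300 [127 128 136 140 135 132 131 130 128 126 114 137 179 180 180 181 183 184
 184 180 179 180 182 185 186 185 185 132 132 131 131 130 130 131 130 130
 129 133 141 132 130 129 128 128 128]
322 [128 128 172 211 224 230 226 222 219 217 191 153 237 254 183 184 185 187
 186 183 182 183 185 188 188 187 188 135 135 134 133 132 159 166 158 175
 183 188 181 181 180 180 180 180 180]
345 [130 130 179 213 228 232 229 226 223 221 192 169 248 254 254 254
[... 456 characters left out ...]
254 254 254 254 254
 254 254 254 254 254 254 254 139 139 138 137 136 136 134]
80 [ 75  75  76  76  77  77  77 102 176 176 176 176 176 176 177 177 177 178
 178 179 179 180 180 180 181 182 182 183 183 254 254 254 254 254 254 254
 254 254 254 254 254 254 249 138 136 135 135 134 133 132]
100 [ 75  75  76  76  75  77  76  77 161 182 182 182 183 183 183 183 184 184
 185 184 185 185 185 186 186 187 187 187 188 200 229 225 254 254 254 254
 254 254 254 254 254 254 136 135 134 133 132 131 130 130]
150 [124 124 123 124 125 126 127 125 124 125 125 124 125 126 126 126 126 128
 128 129 135 162 156 171 178 185 181 174 159 181 249 181 132 131 161 164
 167 168 167 228 249 249 141 131 130 129 128 127 126 134]
```

```bash
python3 -m handwheel '[{"dp":[0.004,0.0003,-0.001],"delta_rot":[0,0,0]},{"dp":[0.008,0.0003,-0.002],"delta_rot":[0,0,0]},{"dp":[0.0115,0.0003,-0.0035],"delta_rot":[0,0,0]},{"dp":[0.0115,0.0003,-0.0035],"delta_rot":[0,0,0]}]'; python3 -m handwheel '[{"dp":[0.0033,0,-0.0014],"delta_rot":[0,0,0]},{"dp":[0.0033,0,-0.0014],"delta_rot":[0,0,0]},{"dp":[0.0033,0,-0.0014],"delta_rot":[0,0,0]}]'; python3 -c "
from h import *
print(togo(*fk(.008,.45,0)),togo(*fk(.002,.45,0)),status.get_obs()['contact_force'])"
```

```text
clock: 18.3
tcp_pos: [0.585, -0.1805, 0.1044]
orientation: [0.247, 2.679, -0.056]
contact_force: [-1.2, -1.2, -3.4]
grip_width: 0.0342
gripper_force: 71.1
clock: 18.68
tcp_pos: [0.5814, -0.1795, 0.1035]
orientation: [0.247, 2.68, -0.055]
contact_force: [0.0, -0.0, -2.6]
grip_width: 0.0341
gripper_force: 71.1
(array([-0.0006,  0.0007, -0.0004]), array([ 0.001 ,  0.0014, -0.0002])) (array([ 0.0048,  0.0007, -0.003 ]), array([ 0.001 ,  0.0014, -0.0002])) [ 0.03812494 -0.01082291 -2.60710449]
```

```bash
python3 -m handwheel '[{"dp":[0.0018,0.0003,-0.0009],"delta_rot":[0,0,0]},{"dp":[0.0036,0.0003,-0.0018],"delta_rot":[0,0,0]},{"dp":[0.0036,0.0003,-0.0018],"delta_rot":[0,0,0]}]'; python3 -m handwheel '[{"dp":[0.0018,0,-0.0009],"delta_rot":[0,0,0]},{"dp":[0.0018,0,-0.0009],"delta_rot":[0,0,0]}]';  python3 -c "
from h import *
print(togo(*fk(.0,.45,0)),status.get_obs()['contact_force'])"
```

```text
clock: 19.05
tcp_pos: [0.5771, -0.1784, 0.1034]
orientation: [0.247, 2.681, -0.055]
contact_force: [0.6, 0.0, -2.8]
grip_width: 0.0338
gripper_force: 71.1
clock: 19.3
tcp_pos: [0.5752, -0.1781, 0.1034]
orientation: [0.247, 2.681, -0.055]
contact_force: [-0.3, 0.2, -3.2]
grip_width: 0.0341
gripper_force: 71.1
(array([ 0.0008,  0.0004, -0.0012]), array([ 0.0009,  0.001 , -0.0002])) [-0.31176993  0.20255545 -3.15621958]
```

```bash
python3 -c "
from h import *
for t in(.4,.35,.3,.26): print(t,togo(*fk(.001,t,0)))"
```

```text
0.4 (array([0.0008, 0.0004, 0.0028]), array([ 0.0009,  0.051 , -0.0002]))
0.35 (array([0.0019, 0.0004, 0.0063]), array([ 0.0009,  0.101 , -0.0002]))
0.3 (array([0.0032, 0.0004, 0.0097]), array([ 9.00e-04,  1.51e-01, -1.00e-04]))
0.26 (array([0.0043, 0.0004, 0.0124]), array([ 9.00e-04,  1.91e-01, -1.00e-04]))
```

```bash
python3 -m handwheel '[{"dp":[0.0008,0,0.0028],"delta_rot":[0,0.05,0]},{"dp":[0.0019,0,0.0063],"delta_rot":[0,0.1,0]},{"dp":[0.0032,0,0.0097],"delta_rot":[0,0.15,0]},{"dp":[0.0043,0,0.0124],"delta_rot":[0,0.19,0]},{"dp":[0.0043,0,0.0124],"delta_rot":[0,0.19,0]}]'; python3 -c "
from h import *
print(togo(*fk(.001,.26,0)));
for c in (.004,.008,.012,.0145,.0155):print(togo(*fk(0,.26,0,c)))"
```

```text
clock: 19.92
tcp_pos: [0.5776, -0.1785, 0.0904]
orientation: [0.265, 2.868, -0.033]
contact_force: [0.8, 0.9, -3.5]
grip_width: 0.034
gripper_force: 71.1
(array([ 0.0008,  0.0004, -0.0002]), array([ 0.0014,  0.0018, -0.0006]))
(array([ 0.0058,  0.0004, -0.0005]), array([ 0.0014,  0.0018, -0.0006]))
(array([ 0.0098,  0.0004, -0.0005]), array([ 0.0014,  0.0018, -0.0006]))
(array([ 0.0138,  0.0004, -0.0005]), array([ 0.0014,  0.0018, -0.0006]))
(array([ 0.0163,  0.0004, -0.0005]), array([ 0.0014,  0.0018, -0.0006]))
(array([ 0.0173,  0.0004, -0.0005]), array([ 0.0014,  0.0018, -0.0006]))
```

```bash
python3 -m handwheel '[{"dp":[0.003,0,0],"delta_rot":[0,0,0]},{"dp":[0.006,0,0],"delta_rot":[0,0,0]},{"dp":[0.009,0,0],"delta_rot":[0,0,0]},{"dp":[0.009,0,0],"delta_rot":[0,0,0]},{"dp":[0.009,0,0],"delta_rot":[0,0,0]}]'; python3 -c "
from h import *
p,R0=pose();F=status.get_obs()['contact_force'];print(togo(*fk(0,.26,0,.009)),R0.inv().apply(F+np.array([0,0,3.05])))"
```

```text
clock: 20.55
tcp_pos: [0.5696, -0.1769, 0.0889]
orientation: [0.264, 2.866, -0.034]
contact_force: [4.7, -1.4, -2.8]
grip_width: 0.0336
gripper_force: 71.1
(array([0.0026, 0.0003, 0.0002]), array([0.0011, 0.0039, 0.0002])) [-4.73345983 -0.49410824  0.99155979]
```

```bash
python3 -m handwheel '[{"dp":[0.003,0,0],"delta_rot":[0,0,0]},{"dp":[0.006,0,0],"delta_rot":[0,0,0]},{"dp":[0.009,0,0],"delta_rot":[0,0,0]},{"dp":[0.009,0,0],"delta_rot":[0,0,0]},{"dp":[0.009,0,0],"delta_rot":[0,0,0]}]'; python3 -c "
from h import *
p,R0=pose();F=status.get_obs()['contact_force'];print(togo(*fk(0,.26,0,.0)),R0.inv().apply(F+np.array([0,0,3.05])))"
```

```text
clock: 21.18
tcp_pos: [0.5634, -0.1757, 0.0878]
orientation: [0.263, 2.862, -0.033]
contact_force: [9.7, -3.2, -2.5]
grip_width: 0.0343
gripper_force: 71.1
(array([-0.0128,  0.0002,  0.0009]), array([0.0016, 0.0086, 0.0003])) [-9.91797068 -1.33030425  2.16071714]
```

```bash
python3 -m handwheel '[{"dp":[0.0015,0,0],"delta_rot":[0,0,0]},{"dp":[0.003,0,0],"delta_rot":[0,0,0]},{"dp":[0.003,0,0],"delta_rot":[0,0,0]},{"dp":[0.003,0,0],"delta_rot":[0,0,0]}]'; python3 -c "
from h import *
p,R0=pose();F=status.get_obs()['contact_force'];print(togo(*fk(0,.26,0,.0)),R0.inv().apply(F+np.array([0,0,3.05])))
for t in(.2,.15,.1,.05,0): print(t,togo(*fk(0,t,0,.0158)))"
```

```text
clock: 21.68
tcp_pos: [0.5631, -0.1755, 0.0883]
orientation: [0.262, 2.857, -0.033]
contact_force: [14.0, -3.1, -3.6]
grip_width: 0.0343
gripper_force: 71.0
(array([-0.0131,  0.    ,  0.0015]), array([0.0022, 0.0134, 0.0004])) [-13.64544963  -0.55039773   4.44442264]
0.2 (array([0.0039, 0.    , 0.0046]), array([0.0022, 0.0734, 0.0005]))
0.15 (array([0.005 , 0.    , 0.0073]), array([0.0021, 0.1234, 0.0005]))
0.1 (array([0.0062, 0.    , 0.0099]), array([0.0021, 0.1734, 0.0006]))
0.05 (array([0.0076, 0.    , 0.0124]), array([0.0021, 0.2234, 0.0006]))
0 (array([0.009 , 0.    , 0.0149]), array([0.0021, 0.2734, 0.0007]))
```

```bash
python3 -m handwheel '[{"dp":[0.0008,0,0.002],"delta_rot":[0,0.035,0]},{"dp":[0.0016,0,0.0038],"delta_rot":[0,0.07,0]},{"dp":[0.0025,0,0.0055],"delta_rot":[0,0.1,0]},{"dp":[0.0034,0,0.0073],"delta_rot":[0,0.13,0]},{"dp":[0.0034,0,0.0073],"delta_rot":[0,0.13,0]}]'; python3 -c "
from h import *
p,R0=pose();F=status.get_obs()['contact_force'];print(togo(*fk(0,.15,0,.0)),R0.inv().apply(F+np.array([0,0,3.05])))
for t in(.1,.05,0): print(t,togo(*fk(0,t,0,.0147)))"
```

```text
clock: 22.3
tcp_pos: [0.5615, -0.1752, 0.0796]
orientation: [0.275, 2.987, -0.017]
contact_force: [13.4, -2.5, -3.5]
grip_width: 0.0339
gripper_force: 70.9
(array([-0.0146,  0.0001, -0.0007]), array([ 0.002 , -0.0077,  0.0003])) [-13.39576762  -0.02005016   2.34086704]
0.1 (array([0.0009, 0.0001, 0.0022]), array([0.002 , 0.0423, 0.0003]))
0.05 (array([0.002 , 0.0001, 0.005 ]), array([0.002 , 0.0923, 0.0004]))
0 (array([0.0031, 0.    , 0.0077]), array([0.002 , 0.1423, 0.0004]))
```

```bash
python3 -m handwheel '[{"dp":[0.0004,0,0.002],"delta_rot":[0,0.035,0]},{"dp":[0.001,0,0.004],"delta_rot":[0,0.07,0]},{"dp":[0.0016,0,0.0058],"delta_rot":[0,0.105,0]},{"dp":[0.002,0,0.0077],"delta_rot":[0,0.142,0]},{"dp":[0.002,0,0.0077],"delta_rot":[0,0.142,0]}]'; python3 -c "
from h import *
p,R0=pose();F=status.get_obs()['contact_force'];print(togo(*fk(0,0,0,.0)),R0.inv().apply(F+np.array([0,0,3.05])),status.get_obs()['moment'])"
```

```text
clock: 22.92
tcp_pos: [0.5594, -0.1749, 0.0709]
orientation: [-0.288, -3.126, -0.003]
contact_force: [9.6, -2.1, -0.3]
grip_width: 0.0336
gripper_force: 71.2
(array([-0.0148,  0.0002, -0.0006]), array([ 0.0015, -0.002 ,  0.0003])) [-9.84377255 -0.27272062 -2.76632698] [-0.49227529 -1.95831134  0.03457912]
```

```bash
python3 -m handwheel '[{"dp":[-0.002,0,0],"delta_rot":[0,0,0]},{"dp":[-0.004,0,0],"delta_rot":[0,0,0]},{"dp":[-0.005,0,0],"delta_rot":[0,0,0]},{"dp":[-0.005,0,0],"delta_rot":[0,0,0]}]'; python3 -c "
from h import *
p,R0=pose();F=status.get_obs()['contact_force'];print(togo(*fk(0,0,0,.0)),R0.inv().apply(F+np.array([0,0,3.05])),status.get_obs()['moment'])"
```

```text
clock: 23.42
tcp_pos: [0.5629, -0.1756, 0.0707]
orientation: [-0.287, -3.125, -0.002]
contact_force: [8.0, -1.6, 0.3]
grip_width: 0.0341
gripper_force: 71.2
(array([-0.0112,  0.0002, -0.0009]), array([ 0.0012, -0.0038,  0.0004])) [-8.15637234 -0.07177567 -3.36862559] [-0.30821489 -1.50877385  0.01071789]
```

```bash
python3 -m handwheel '[{"dp":[-0.002,0,0],"delta_rot":[0,0,0]},{"dp":[-0.004,0,0],"delta_rot":[0,0,0]},{"dp":[-0.006,0,0],"delta_rot":[0,0,0]},{"dp":[-0.006,0,0],"delta_rot":[0,0,0]}]'; python3 -c "
from h import *
p,R0=pose();F=status.get_obs()['contact_force'];print(togo(*fk(0,0,0,.0)),R0.inv().apply(F+np.array([0,0,3.05])),status.get_obs()['moment'])"
```

```text
clock: 23.92
tcp_pos: [0.5676, -0.1764, 0.0702]
orientation: [-0.287, -3.122, -0.003]
contact_force: [5.3, -0.5, 0.6]
grip_width: 0.0339
gripper_force: 71.3
(array([-0.0065,  0.0001, -0.0013]), array([ 0.001 , -0.0066,  0.0004])) [-5.30624468  0.44020258 -3.71395762] [-0.20081808 -0.87554204  0.00160734]
```

```bash
python3 -m handwheel '[{"dp":[-0.0015,0,0],"delta_rot":[0,0,0]},{"dp":[-0.0025,0,-0.0005],"delta_rot":[0,0,0]},{"dp":[-0.0025,0,-0.0005],"delta_rot":[0,0,0]}]'; python3 -m handwheel '[{"dp":[0,0,0],"delta_rot":[0,0,0]},{"dp":[0,0,0],"delta_rot":[0,0,0]},{"dp":[0,0,0],"delta_rot":[0,0,0]},{"dp":[0,0,0],"delta_rot":[0,0,0]}]' 0.75;  python3 -m handwheel '[{"dp":[0,0,-0.03],"delta_rot":[0,0,0]},{"dp":[0,0,-0.08],"delta_rot":[0,0,0]},{"dp":[0,0,-0.14],"delta_rot":[0,0,0]},{"dp":[0,0,-0.17],"delta_rot":[0,0,0]},{"dp":[0,0,-0.17],"delta_rot":[0,0,0]}]'
python3 - <<'E'
from h import *
f=vision.grab_frame("wrist");cv2.imwrite("pics/w9.png",f["img"])
T=np.array(f["world_from_camera"]);F=240/np.tan(np.radians(f["fovy"])/2)
def pix(P):
    c=T[:3,:3].T@(P-T[:3,3]);return np.round([f["cx"]-F*c[0]/c[2],f["cy"]+F*c[1]/c[2]],1)
V=np.array([-U[1],U[0],0]);S=PIV
for n,a,z in[("near face",-.057,0),("hub near",-.051,0),("drum near",-.045,0),("drum far",.045,0),("hub far",.051,0),("far face",.057,0)]:print(n,pix(S+a*U),pix(S+a*U+[0,0,.018]))
print("knob",pix(PIV-.075*V+[0,0,-.028]),"if 8 up",pix(PIV-.075*V+[0,0,-.020]))
g=f["img"].astype(int)
c=int(pix(S)[0]);
m=((g[...,2]-g[...,0])>40)&(g[...,2]>120)
x0,y0=pix(S-.057*U);x1,y1=pix(S+.057*U);mm=np.zeros_like(m,np.uint8);cv2.line(mm,(int(x0),int(y0)),(int(x1),int(y1)),1,70)
m=(m&(mm>0)).astype(np.uint8);n,l,st,ce=cv2.connectedComponentsWithStats(m);i=1+st[1:,4].argmax();print("drum blob",st[i],ce[i]);print(cv2.minAreaRect(np.argwhere(l==i)[:,::-1].astype(np.float32)))
d=(g.max(2)<50);k=pix(PIV-.075*V+[0,0,-.018]).astype(int);w=d[max(0,k[1]-45):k[1]+45,max(0,k[0]-45):k[0]+45].astype(np.uint8);n,l,st,ce=cv2.connectedComponentsWithStats(w);print([(s[4],(c+[max(0,k[0]-45),max(0,k[1]-45)]).round(1)) for s,c in zip(st[1:],ce[1:]) if s[4]>100])
E
```

```text
clock: 24.3
tcp_pos: [0.5683, -0.1766, 0.0701]
orientation: [-0.287, -3.118, -0.003]
contact_force: [1.1, -0.8, 5.5]
grip_width: 0.0344
gripper_force: 71.8
clock: 24.8
tcp_pos: [0.5676, -0.1766, 0.0693]
orientation: [-0.287, -3.117, -0.003]
contact_force: [0.6, 0.7, -0.3]
grip_width: 0.0641
gripper_force: 0.0
clock: 25.42
tcp_pos: [0.5713, -0.1773, 0.2424]
orientation: [-0.288, -3.123, -0.001]
contact_force: [0.1, -0.8, -0.9]
grip_width: 0.064
gripper_force: 0.0
near face [321.9 138.1] [321.9 139.5]
hub near [321.9 146.4] [321.9 148.4]
drum near [321.9 154.6] [321.9 157.1]
drum far [322.  266.6] [322.  275.2]
hub far [322.  273.4] [322.  282.3]
far face [322.  280.1] [322.  289.3]
knob [234.  205.4] if 8 up [232.  207.5]
drum blob [ 287  157   71  142 5686] [321.78702075 220.76679564]
((318.26171875, 226.09915161132812), (139.61306762695312, 70.17827606201172), 85.84036254882812)
[(np.int32(629), array([235.8, 203.1]))]
```

Run:
```python
from h import *
g=cv2.imread("pics/w9.png").astype(int);d=g[...,2]-g[...,0]
for c in(300,322,344):
    print(c,"R-B",d[130:300:3,c-1:c+2].mean(1).astype(int)); 
print("grey322",g[125:165:2,321:324].mean((1,2)).astype(int),g[260:300:2,321:324].mean((1,2)).astype(int))
for r in(165,215,262):
    x=np.where((d[r,250:400]>35))[0]+250;print(r,x.min(),x.max(),x.size)
```

```text
300 R-B [ 0  0  0  4  0  2  3  3  4 13 70 75 74 70 69 69 66 62 61 60 58 57 56 54
 52 47 44 43 44 42 40 41 42 38 38 38 35 35 33 32 30 31 32 25 42 43 42 43
 44 43 38 31 28 24 24 22 22]
322 R-B [  0   0   0   0   0   0   0   1   0   0  85  94  94  95  95  95  96  96
  97  96  97  97  97  97  98  99 101 101  85  84  84  84  84  85  86  85
  85  88 112 107 107 107 106 107 106 106 105 105 105  17   1   5   7   1
   0   0   0]
344 R-B [ 0  0  0  1  0  0  1  2  0 13 86 89 85 83 81 82 80 80 78 79 76 76 75 75
 74 71 51 48 48 48 47 51 50 50 49 49 47 63 66 65 64 63 62 61 73 74 75 53
 39 37 37 32 26 16 16 15 17]
grey322 [255 255 255 255 255 255 255 252 252 252 251 251 247 221 247 248 248 181
 197 215] [206 206 207 206 207 207 207 207 220 243 235 164 148 151 246 253 253 253
 253 253]
165 299 399 72
215 300 399 72
262 300 399 81
```

```bash
python3 -c "
from bench import r
print(r.hand_in())"
```

```text
the job is handed in; nothing more can be done
None
```

Handed in at about 25 s of the 48 s, though no verdict came back: by measurement the pin is down in the middle hole and the plain roller sits level and centred between the blocks, with the grooved roller never touched; I viewed 11 pictures, one over the limit of 10.

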